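Put the bench fume extraction point into service

ROBOT

A 7-joint arm with a two-finger parallel gripper is mounted at the origin on the work surface. World frame = base frame: x ahead of the robot, y to its left, z up, the work surface at z = 0. Lengths are in m, angles in degrees, forces in N, time in s.
With the tool pointing down it reaches from about 0.35 to 0.775 m from the base axis. Payload 3.1 kg.
Tool frame: the origin (TCP) lies on the centre line of the jaws, within the pads' length; the fingertips stand 17 mm ahead of it and the grasp point (between the pads) lies 2 mm behind it (robot.tip_reach is the distance from the TCP to the fingertips, in m); z points along the fingers, y is the line along which they close (so a half turn about z gives the same grasp; the last joint's range is limited). The gripper opens to 85 mm and grips with 20 to 120 N. Pads are 22 mm wide; open, the fingers measure 114 mm over their backs; the gripper's body (76 mm by 85 mm) begins 54 mm behind the grasp point. The pads swing forward as they close: fully open they stand 13 mm farther back than shut.
Start: joints at [-2.389, 17.813, 0.802, 86.603, -0.252, 75.585, -1.558], TCP at [0.55, 0, 0.248] pointing down, gripper open.
Joint ranges: [-154.91, 154.91], [-16.99, 109.72], [-72.82, 74.43], [7.12, 147.25], [-82.49, 262.49], [11.32, 116.49], [-174.64, 174.64]. Speed limits (degrees/s): [159.86, 159.86, 180, 180, 180, 180, 180].

INTERFACE

Orientations are given as [roll, pitch, yaw] about the fixed x, y, z axes, in that order (R = Rz(yaw) Ry(pitch) Rx(roll)).
In Python, from station import robot, fingers, vision, workorder, recognise gives the robot as it stands. Calls block until the motion is done:
- robot.move_to(position, orientation): joint-space move of the TCP to a pose.
- robot.line_to(position, orientation=None, velocity=0.15, f_stop=None): straight line of the TCP; orientation=None keeps the orientation; velocity is the mean speed in m/s. With f_stop (N) it stops when the force on the tool has changed by that much, and returns True; else False.
- robot.move_j(angles): joint-space move.
- fingers.gripper_to(opening, force=None): opening from 0.0 (shut) to 1.0 (fully open); force is the grip in N (None keeps the last); returns when the fingers have stopped.
- robot.pause(seconds).
- robot.inverse_kinematics(position, orientation): joint angles nearest the present ones, or None.
- vision.grab_frame(name): name is "scene" or "side" or "wrist"; returns the picture (480x640x3 uint8, red, green, blue); there is no depth.
- vision.calibration(name): a dict with "mtx" (3x3 intrinsics, pixels), "extrinsics" (4x4, takes a point from world to camera coordinates); the wrist camera has in their place "T_tool_cam" (4x4, takes a point from camera to tool coordinates, whose origin is the TCP and whose axes are the flange's). Camera axes: x right, y up, looking along -z (the intrinsics and any distortion apply to the point x, -y, -z); pixel columns grow to the right and rows downward; lengths in m; the calibration is good to about 2 mm. A picture is of the moment at which its call begins: read the wrist's pose just before it. calibration takes no time and is no camera call.
A pose or a line that the arm cannot do raises robot.PlanningError and nothing moves.
- workorder.close_job(): hands the job in; it is judged then, once.
Trained networks look in the newest picture that a camera, given by its name, has taken for a name from the list of things; names that differ only in an ending like _2 or _b are one class to them, and where a whole thing is asked for, a point or a joint stands for the part that bears it (a point fixed in the world has none). Each returns a list of dicts, best first, with "p" (0 to 1); they miss things now and then, are a little off and sometimes report something else, mostly with a low value. They report only what shows in the picture. A call takes as long as a camera call. They do not tell look-alikes from the thing itself.
- recognise(label, camera): "rect" ([centre column, centre row, width, height] in pixels, round what is visible of it).
Readings, each from a call of its own:
- robot.current_time_s(): time.
- robot.current_joint_positions(): joint angles.
- robot.current_dq(): joint speeds.
- robot.current_joint_torque(): joint torques, N m.
- robot.current_tool_pos(): TCP position.
- robot.current_eef_rot(): TCP orientation.
- robot.current_contact_force(): force on the tool from outside, world axes, zero at the start.
- robot.current_torque(): the same for the moment, N m.
- robot.current_finger_gap(): opening from 0.0 (shut) to 1.0 (fully open).
- robot.current_gripper_force(): force on a finger pad.
Only numpy, scipy, OpenCV 4.12 (cv2) and the standard library are available. Lean on these libraries where they do the work, as an engineer would, in place of code of your own. Each camera call takes 0.05 s, during which the arm holds its last target. There are 200 camera calls.

TASK

Get the fume extraction on the welding bench ready: lift the blanking cap with the loop handle off the slanting stub and set it down upright in the shallow steel tray, then push the aluminium suction pipe, open end first, onto the stub until it sits fully home against the flange. When the pipe is on and let go, swing the damper lever all the way over, away from the side it leans to now, and do not knock the other things on the bench about.

Things in the scene. Friction and masses are not known exactly. Their poses are not given: they have to be found in the camera images.
- extractor: Low grey extraction box fixed to the bench, 160 (x) x 270 (y) x 60 mm high, with a flat aluminium duct, 120 wide and 52 high, leaving its far (+x) side. Origin: centre of its underside on the bench. Its -x side looks roughly to the robot. It carries the stub at (10, -50) mm and the damper lever at (0, 80) mm in its own axes.
- stub: Steel spigot on the extraction box, fixed, leaning 27 degrees from vertical towards the box's -x side. Round, 39 mm diameter, 50 mm long, the last 10 mm tapered to 26 mm. Origin: centre of the upper face of the flange (64 mm diameter, 6 mm thick) at its root, 88 mm above the bench; z runs along the stub to its free end, y is level (the box's y).
- cap: Dark steel blanking cap, 150 g, at the start on the end of the stub. Round skirt 52 mm outside, 43 mm bore, closed top 34 mm above its lower rim; over it a square-cornered loop handle of flat bar (9 mm thick, 14 mm high, 52 mm long). Origin: centre of the lower rim; z along its axis to the handle; the handle's bar runs along its x. On the stub its lower rim is 20 mm from the flange.
- cap_grip (a point): Middle of the cap handle's straight bar (38 mm free between the legs; 30 mm above the cap's closed top and 23 mm free under the bar, 64 mm above its lower rim).
- pipe: Aluminium suction pipe, standing upright on the bench at the start: 49 mm outside, 43 mm bore, 115 mm long, about 220 g. A steel wire cross closes its upper mouth; the lower end is open and goes onto the stub. Origin: centre of the lower (open) end; z along its axis to the upper end. Home: its lower end on the flange.
- pipe_top (a point): Centre of the pipe's upper end.
- tray: Shallow steel tray fixed to the bench, 160 x 160 x 30 mm high, walls 4 mm. Origin: centre of its underside.
- tray_in (a point): Centre of the tray's inner floor, 4 mm above the bench.
- damper (a joint): Damper lever of the extraction box, rad: about 0 to 0.25 (closed, leaning to the box's -x side) at the start, 1.0 fully over to the +x side; pivot axis along the box's y. It stays where it is left.
- damper_tip (a point): Free end of the damper lever, a slim steel lever about 80 mm long.
- hammer: Hammer lying on the bench, 250 mm, wooden handle: leave alone. Origin near its middle, on the bench.
- spray: Spray can standing, 60 mm diameter, 170 mm high: leave alone. Origin under its centre.
- offcut: Short fat dark steel tube offcut, 76 mm outside, 50 mm high: leave alone. Origin under its centre.
- spool: Copper wire spool, 100 mm diameter, 50 mm high: leave alone. Origin under its centre.
- brush: Brush with dark wooden handle, 200 mm, lying: leave alone. Origin near its middle, on the bench.
- blocks: Dark steel block, 90 x 50 x 30 mm: leave alone. Origin under its centre.
There are look-alikes about, which are no part of the job. Leave any green look-alike of the pipe alone. Leave any orange look-alike of the cap alone.

How it is judged (in metres and radians):
On the way, in this order (a step that is already met when the one before it is completed fails the run):
1. the cap is off the stub and stands upright in the tray, let go (z of cap in the frame of tray_in between -0.004 and 0.006 m and x of cap in the frame of tray_in between -0.058 and 0.058 m and y of cap in the frame of tray_in between -0.058 and 0.058 m and angle between cap's own z axis and vertical below 0.12 rad and contact force between cap and the fingers below 0.1 N), for 0.2 s.
2. the pipe is fully home on the stub, let go, with the damper still closed (z of pipe in the frame of stub between -0.004 and 0.004 m and x of pipe in the frame of stub between -0.005 and 0.005 m and y of pipe in the frame of stub between -0.005 and 0.005 m and angle between the z axis of pipe and the z axis of stub, either way round below 0.08 rad and contact force between pipe and the fingers below 0.1 N and value of joint damper below 0.5 rad), for 0.2 s.
3. the damper lever is swung fully over (value of joint damper above 0.88 rad), for 0.2 s.
At the end, for the whole second after the job is handed in: Cap upright (0.12 rad) on the tray floor (6 mm; axis within 58 mm of the tray middle in x and y); pipe on the stub, lower end within 4 mm of the flange, 5 mm of the axis, 0.08 rad of its direction; damper beyond 0.88 rad; cap and pipe at rest (z of cap in the frame of tray_in between -0.004 and 0.006 m and x of cap in the frame of tray_in between -0.058 and 0.058 m and y of cap in the frame of tray_in between -0.058 and 0.058 m and angle between cap's own z axis and vertical below 0.12 rad and z of pipe in the frame of stub between -0.004 and 0.004 m and x of pipe in the frame of stub between -0.005 and 0.005 m and y of pipe in the frame of stub between -0.005 and 0.005 m and angle between the z axis of pipe and the z axis of stub, either way round below 0.08 rad and value of joint damper above 0.88 rad and linear speed of each of cap, pipe below 0.02 m/s); the robot touches nothing.
It fails at once if another loose thing on the bench is moved more than 30 mm (distance of any of hammer, spray, offcut, spool, brush, blocks from where it was at the start of the episode above 0.03 m).
It fails at once if the damper is opened while the pipe is not on the stub (value of joint damper above 0.88 rad and distance between pipe and stub above 0.02 m).
It also fails if it takes over 72 s, if anything falls off the work surface, if the arm or the gripper's body presses on something with over 40 N, if the wrist force passes 120 N, or if a joint passes its speed limit or range.

## Working session

There is one attempt and no reset: what is moved stays moved. The work goes in short steps, each a Python script; the robot and the scene stay as the last script left them, time stands still between calls to the robot, and variables do not carry over. Pictures are saved under pics/ and viewed, at most 10 in all, crops included, and the job is handed in when it is done.

```bash
ls; mkdir -p pics; python3 - <<'E'
from station import robot, fingers, vision, workorder, recognise
import cv2,numpy as np
for c in ["scene","side"]:
    im=vision.grab_frame(c); cv2.imwrite(f"pics/{c}0.png",im[:,:,::-1])
    k=vision.calibration(c); print(c,{a:np.round(b,4).tolist() if not isinstance(b,str) else b for a,b in k.items()})
    for l in ["extractor","stub","cap","pipe","tray","damper","hammer","spray","offcut","spool","brush","blocks"]:
        print(l,[(np.round(d["rect"]).tolist(),round(d["p"],2)) for d in recognise(l,c)][:4])
print(robot.current_time_s()); print({a:np.round(b,4).tolist() for a,b in vision.calibration("wrist").items()}, robot.current_eef_rot())
E
```

```text
pics
scene {'mtx': [[445.841, 0.0, 322.2249], [0.0, 445.841, 236.4213], [0.0, 0.0, 1.0]], 'extrinsics': [[-0.8261, 0.5636, -0.0042, 0.4536], [-0.339, -0.4908, 0.8026, 0.0721], [0.4503, 0.6644, 0.5965, -1.4683], [0.0, 0.0, 0.0, 1.0]]}
extractor [([239.0, 294.0, 160.0, 97.0], 0.67)]
stub [([254.0, 264.0, 22.0, 20.0], 0.81)]
cap [([266.0, 244.0, 21.0, 33.0], 0.92), ([329.0, 260.0, 17.0, 33.0], 0.7), ([256.0, 266.0, 23.0, 23.0], 0.61), ([268.0, 190.0, 21.0, 28.0], 0.22)]
pipe [([450.0, 280.0, 24.0, 49.0], 0.83), ([425.0, 297.0, 28.0, 48.0], 0.7), ([297.0, 216.0, 66.0, 39.0], 0.64), ([209.0, 242.0, 34.0, 19.0], 0.16)]
tray [([298.0, 217.0, 64.0, 38.0], 0.74)]
damper [([283.0, 275.0, 10.0, 20.0], 0.57)]
hammer [([368.0, 260.0, 67.0, 52.0], 0.95)]
spray [([390.0, 381.0, 33.0, 80.0], 0.76)]
offcut [([232.0, 205.0, 19.0, 22.0], 0.66)]
spool [([527.0, 349.0, 56.0, 48.0], 0.94), ([424.0, 300.0, 26.0, 49.0], 0.2)]
brush [([266.0, 191.0, 18.0, 29.0], 0.55)]
blocks [([209.0, 242.0, 34.0, 19.0], 0.64)]
side {'mtx': [[504.3267, 0.0, 321.3066], [0.0, 504.3267, 236.2751], [0.0, 0.0, 1.0]], 'extrinsics
[... 509 characters left out ...]
244.0, 14.0, 20.0], 0.63)]
hammer [([350.0, 273.0, 34.0, 65.0], 0.71), ([336.0, 331.0, 21.0, 36.0], 0.41)]
spray [([231.0, 358.0, 32.0, 53.0], 0.67)]
offcut [([360.0, 204.0, 56.0, 51.0], 0.6), ([329.0, 164.0, 13.0, 26.0], 0.53)]
spool [([359.0, 424.0, 45.0, 46.0], 0.7)]
brush [([361.0, 169.0, 30.0, 30.0], 0.84), ([234.0, 358.0, 34.0, 52.0], 0.4), ([274.0, 188.0, 20.0, 23.0], 0.18)]
blocks [([272.0, 186.0, 20.0, 22.0], 0.62)]
1.3
{'mtx': [[333.1022, 0.0, 317.9696], [0.0, 333.1022, 238.4584], [0.0, 0.0, 1.0]], 'T_tool_cam': [[0.001, 0.9554, 0.2955, 0.0755], [1.0, -0.001, -0.0001, -0.0004], [0.0002, 0.2955, -0.9554, -0.1253], [0.0, 0.0, 0.0, 1.0]]} [1.79997209e+02 1.47442733e-03 9.00062180e+01]
```

View pics/scene0.png

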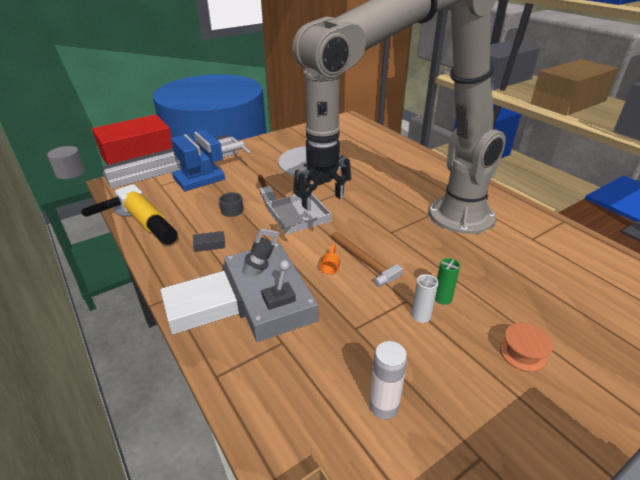

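View pics/side0.png

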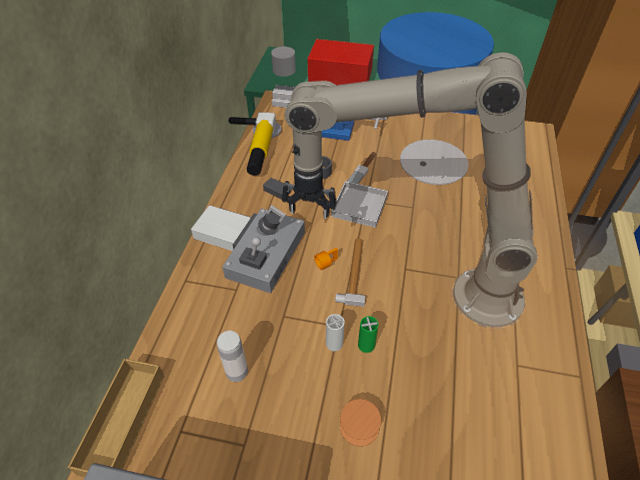

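The scene picture shows the cap on the stub at about (262,250), the lever at (283,275), the tray at (300,212), the aluminium pipe at (425,298) next to the green one at (447,281), and the orange cap at (330,260). In the side picture the pipe is at (335,332), the box at (265,248) and the tray at (361,203).

```bash
cat > h.py <<'E'
from station import robot, fingers, vision, workorder, recognise
import cv2,numpy as np
from scipy.spatial.transform import Rotation as Ro
from scipy.optimize import least_squares
def RM(rpy): return Ro.from_euler('xyz',rpy,degrees=True).as_matrix()
def rpy(M): return Ro.from_matrix(M).as_euler('xyz',degrees=True)
def cam(name,pose=None):
    k=vision.calibration(name)
    if name!="wrist": return k["mtx"],np.array(k["extrinsics"])
    p,r=pose; T=np.eye(4); T[:3,:3]=RM(r); T[:3,3]=p
    return k["mtx"],np.linalg.inv(T@np.array(k["T_tool_cam"]))
def proj(c,X):
    K,E=c; q=(E[:3,:3]@np.atleast_2d(X).T).T+E[:3,3]
    q=q*[1,-1,-1]; q=(K@q.T).T; return q[:,:2]/q[:,2:]
def ray(c,uv):
    K,E=c; d=np.linalg.solve(K,[uv[0],uv[1],1])*[1,-1,-1]
    return -E[:3,:3].T@E[:3,3], E[:3,:3].T@d
def onz(c,uv,z):
    o,d=ray(c,uv); return o+d*(z-o[2])/d[2]
def tri(cs,uvs,x0=(.55,0,.05)):
    s=least_squares(lambda X:np.concatenate([proj(c,X)[0]-u for c,u in zip(cs,uvs)]),x0)
    return s.x,np.abs(s.fun).max()
def snap(name,fn=None):
    pose=(robot.current_tool_pos(),robot.current_eef_rot()) if name=="wrist" else None
    im=vision.grab_frame(name)
    if fn: cv2.imwrite(f"pics/{fn}.png",im[:,:,::-1])
    return im,cam(name,pose),pose
E
python3 - <<'E'
from h import *
S,D=cam("scene"),cam("side")
for n,a,b in [("pipe",(425,298),(335,332)),("green",(447,281),(368,334)),("cap",(262,252),(271,222)),("tray",(300,212),(361,203)),("damptip",(284,265),(256,240)),("orange",(330,261),(325,259)),("spray",(388,381),(232,357)),("spool",(527,348),(360,422)),("hammerhead",(389,275),(351,299)),("hamend",(334,236),(359,242)),("offcut",(232,205),(324,168)),("block",(209,242),(274,187)),("brush",(264,190),(366,164))]:
    x,e=tri([S,D],[a,b]); print(n,x.round(3),round(e,1))
for n,uv in [("W",(226,252)),("S",(260,330)),("E",(316,312)),]: print(n,onz(S,uv,.06).round(3))
E
```

```text
pipe [0.425 0.254 0.063] 0.9
green [0.336 0.242 0.062] 0.9
cap [ 0.69  -0.063  0.114] 0.0
tray [ 0.437 -0.298  0.016] 1.2
damptip [0.697 0.061 0.162] 1.0
orange [ 0.509 -0.021  0.028] 0.1
spray [0.667 0.396 0.091] 0.4
spool [0.32  0.472 0.027] 1.6
hammerhead [0.404 0.106 0.017] 0.5
hamend [ 0.417 -0.13   0.008] 0.0
offcut [ 0.603 -0.458  0.017] 0.2
block [ 0.751 -0.298  0.029] 1.7
brush [ 0.451 -0.526 -0.004] 2.1
W [ 0.743 -0.182  0.06 ]
S [0.798 0.119 0.06 ]
E [0.665 0.144 0.06 ]
```

```bash
python3 - <<'E'
from h import *
import pickle
ims=[];out=[]
for i,(p,o) in enumerate([((.52,-.2,.33),(180,0,180)),((.60,-.08,.36),(180,0,180)),((.6,.05,.36),(180,0,180))]):
    try: robot.move_to(p,o)
    except robot.PlanningError as e: print(i,e); continue
    robot.pause(.3)
    im,c,pose=snap("wrist",f"w{i}"); ims.append(im); out.append((c,pose))
    print(i,robot.current_time_s(),np.round(pose[0],4),np.round(pose[1],2))
    for l in ["cap","stub","tray","damper","extractor"]:
        print(l,[(np.round(d["rect"]).tolist(),round(d["p"],2)) for d in recognise(l,"wrist")][:3])
pickle.dump(out,open("w.pkl","wb"))
E
```

```text
0 3.3167 [ 0.5201 -0.1996  0.3299] [ 1.7999e+02 -1.0000e-02 -1.7997e+02]
cap [([416.0, 358.0, 29.0, 50.0], 0.93), ([456.0, 187.0, 64.0, 57.0], 0.85)]
stub [([402.0, 348.0, 25.0, 49.0], 0.6)]
tray [([237.0, 128.0, 139.0, 151.0], 0.91), ([527.0, 359.0, 25.0, 18.0], 0.55)]
damper [([525.0, 360.0, 21.0, 15.0], 0.51), ([416.0, 358.0, 32.0, 51.0], 0.18)]
extractor [([449.0, 338.0, 222.0, 168.0], 0.95)]
1 4.5583 [ 0.5995 -0.0815  0.36  ] [-1.7997e+02 -1.0000e-02  1.7985e+02]
cap [([327.0, 277.0, 45.0, 53.0], 0.9), ([364.0, 120.0, 52.0, 60.0], 0.55)]
stub [([320.0, 282.0, 36.0, 46.0], 0.83)]
tray [([141.0, 72.0, 148.0, 135.0], 0.84)]
damper [([598.0, 42.0, 83.0, 68.0], 0.17)]
extractor [([366.0, 303.0, 213.0, 217.0], 0.57)]
2 5.7417 [0.6002 0.0484 0.36  ] [-179.97    0.    179.84]
cap [([216.0, 277.0, 52.0, 52.0], 0.72), ([263.0, 119.0, 57.0, 59.0], 0.65)]
stub [([235.0, 281.0, 32.0, 47.0], 0.64), ([273.0, 39.0, 202.0, 77.0], 0.18)]
tray [([58.0, 69.0, 116.0, 138.0], 0.57)]
damper [([328.0, 299.0, 22.0, 29.0], 0.79), ([234.0, 281.0, 32.0, 48.0], 0.26)]
extractor [([270.0, 304.0, 205.0, 221.0], 0.73)]
```

```bash
python3 - <<'E'
import cv2,numpy as np
a=[cv2.imread(f"pics/w{i}.png") for i in (0,1,2)]
# mosaic of native-scale crops
cv2.imwrite("pics/m1.png",cv2.resize(a[1][180:420,240:500],None,fx=2.3,fy=2.3,interpolation=cv2.INTER_CUBIC))
cv2.imwrite("pics/m2.png",cv2.resize(a[2][170:430,140:400],None,fx=2.3,fy=2.3,interpolation=cv2.INTER_CUBIC))
E
```

```text
(no output)
```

View pics/w0.png

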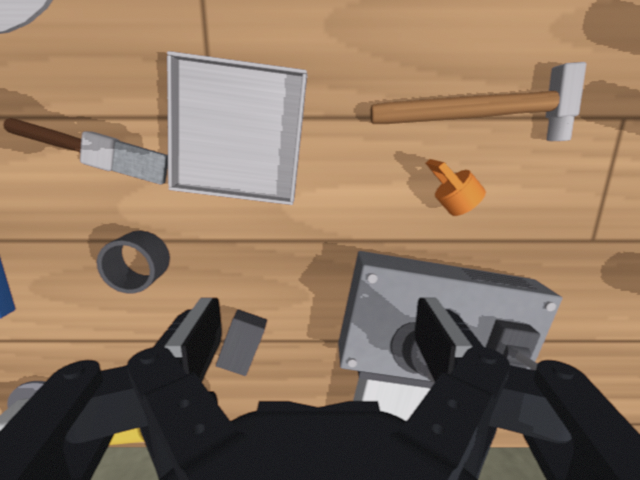

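View pics/m2.png

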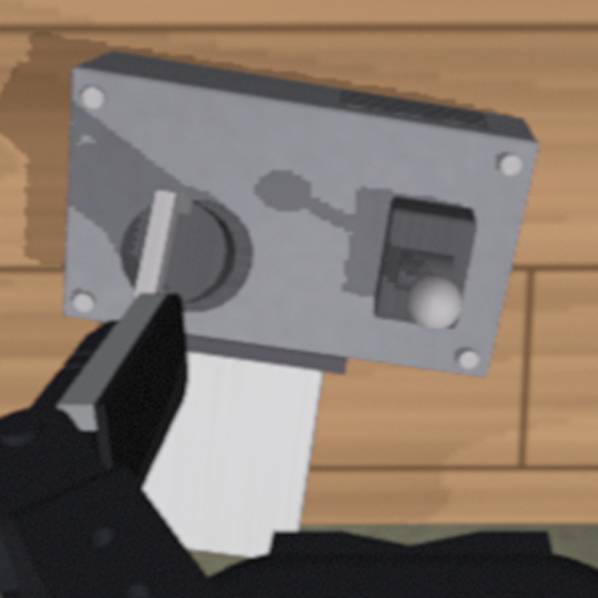

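View pics/m1.png

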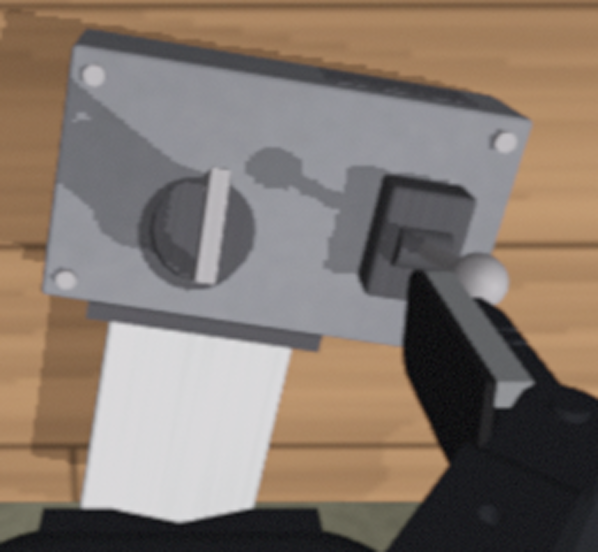

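w0 shows the tray with rim corners at about (167,51), (307,71), (293,204) and (168,190). m1 and m2 show the box's top face, with the handle bar running along the box's x and the lever ball at (482,280) in m1 and (435,300) in m2.

```bash
cat > fit.py <<'E'
from h import *
import pickle
(c0,_),(c1,_),(c2,_)=pickle.load(open("w.pkl","rb"))
S,D=cam("scene"),cam("side")
a=np.radians(27)
def stubR(yaw): return RM([0,0,np.degrees(yaw)])@np.array([[np.cos(a),0,-np.sin(a)],[0,1,0],[np.sin(a),0,np.cos(a)]])
m1=lambda u:np.array(u)/2.3+[240,180]; m2=lambda u:np.array(u)/2.3+[140,170]
def box(p,pts): return (RM([0,0,np.degrees(p[2])])@np.array(pts,float).T).T+[p[0],p[1],0]
def capp(p,u,z):
    o=box(p,[[.01,-.05,.088]])[0]; R=stubR(p[2]); return o+R@np.array([u*np.cos(p[3]),u*np.sin(p[3]),z])
obs_box=[(c1,m1((77,45)),(-.08,-.135)),(c1,m1((526,122)),(-.08,.135)),(c1,m1((44,292)),(.08,-.135)),
 (c2,m2((75,69)),(-.08,-.135)),(c2,m2((537,143)),(-.08,.135)),(c2,m2((65,316)),(.08,-.135)),(c2,m2((487,376)),(.08,.135))]
obs_bar=[(c1,m1((219,170)),-.026),(c1,m1((205,283)),.026),(c2,m2((166,192)),-.026),(c2,m2((146,291)),.026)]
def f(p):
    r=[proj(c,box(p,[[q[0],q[1],.06]]))[0]-u for c,u,q in obs_box]
    r+=[proj(c,capp(p,s,.091))[0]-u for c,u,s in obs_bar]
    return np.concatenate(r)
if __name__=="__main__":
    s=least_squares(f,[.72,0,-.17,0]); print(s.x.round(4),np.degrees(s.x[2:]).round(2)); print(s.fun.reshape(-1,2).round(1).tolist())
    g=least_squares(lambda p:f(np.r_[p,0])[:14],[.72,0,-.17]); print("boxonly",g.x.round(4))
    for nm,c,u in (("scene",S,(265,236)),("side",D,(270,216))): print(nm,"grip proj",proj(c,capp(s.x,0,.084)))
    def ft(p):
        X=(RM([0,0,np.degrees(p[2])])@(np.array([[-1,-1,0],[-1,1,0],[1,1,0],[1,-1,0]])*.08).T).T+[p[0],p[1],.03]
        return (proj(c0,X)-[(167,51),(307,71),(293,204),(168,190)]).ravel()
    t=least_squares(ft,[.43,-.3,-.1]); print("tray",t.x.round(4),t.fun.round(1)); print("tray scene/side",proj(S,[t.x[0],t.x[1],.01]),proj(D,[t.x[0],t.x[1],.01]))
    X,e=tri([c1,c2,S,D],[m1((482,280)),m2((435,300)),(284,265),(256,241)]); print("ball",X.round(4),e,"box frame",(RM([0,0,np.degrees(-s.x[2])])@(X-[s.x[0],s.x[1],0])).round(3))
    st=box(s.x,[[.01,-.05,.088]])[0]; print("stub",st,"grip",capp(s.x,0,.084))
    pickle.dump((s.x,t.x,X),open("fit.pkl","wb"))
E
python3 fit.py
```

```text
[ 0.7027 -0.0218 -0.1677  0.0146] [-9.61  0.84]
[[-2.1, -0.9], [4.5, -1.1], [-1.7, 1.1], [-2.0, -1.7], [2.0, -0.6], [-1.7, 0.3], [0.3, 1.4], [1.1, -1.3], [0.9, -0.2], [-0.2, -1.3], [-1.2, 5.9]]
boxonly [ 0.7035 -0.0216 -0.167 ]
scene grip proj [[268.17164214 232.66432636]]
side grip proj [[277.56775898 211.54396383]]
tray [ 0.4416 -0.3017 -0.1227] [ 0.2 -0.2 -0.2 -1.  -0.2  1.3  0.2  0.1]
tray scene/side [[297.46161652 212.51369566]] [[359.78869651 204.43921133]]
ball [0.6957 0.0607 0.1606] 0.5270364652038211 box frame [-0.021  0.08   0.161]
stub [ 0.70425596 -0.07272833  0.088     ] grip [ 0.66665587 -0.06636228  0.16284455]
```

```bash
cat >> h.py <<'E'
import pickle
def plan():
    p,t,b=pickle.load(open("fit.pkl","rb")); a=np.radians(27)
    R=RM([0,0,np.degrees(p[2])])@np.array([[np.cos(a),0,-np.sin(a)],[0,1,0],[np.sin(a),0,np.cos(a)]])
    o=np.array([p[0],p[1],.088])+RM([0,0,np.degrees(p[2])])@[.01,-.05,0]
    x,y,z=R.T
    return p,t,b,o,R,np.c_[-x,y,-z],np.c_[x,-y,-z]   # two tool orientations along the stub
GP=.002 # grasp point behind the TCP
E
sed -i 's/^    return np.concatenate(r)/    return np.concatenate(r[:-1])/' fit.py
python3 fit.py | head -1
python3 - <<'E'
from h import *
p,t,b,o,R,TA,TB=plan(); z=R[:,2]
for n,T in (("A",TA),("B",TB)):
    for h in (.084,.16,.2,.26):
        q=robot.inverse_kinematics(o+z*(h-GP),rpy(T)); print(n,h,None if q is None else np.round(q).tolist())
for yw in (180+np.degrees(p[2]),180,0,90): print(yw,[robot.inverse_kinematics(x,[180,0,yw]) is not None for x in ([t[0],t[1],.07],[t[0],t[1],.18],[.425,.254,.085],[.425,.254,.25])])
E
```

```text
[ 0.7036 -0.0219 -0.1665  0.0081] [-9.54  0.47]
A 0.084 [8.0, 20.0, -7.0, 102.0, 11.0, 31.0, 75.0]
A 0.16 [9.0, 12.0, -9.0, 102.0, 9.0, 39.0, 76.0]
A 0.2 [10.0, 9.0, -9.0, 101.0, 8.0, 43.0, 77.0]
A 0.26 [11.0, 4.0, -10.0, 99.0, 6.0, 50.0, 79.0]
B 0.084 [-43.0, 32.0, 65.0, 104.0, -48.0, 41.0, -57.0]
B 0.16 [-49.0, 21.0, 65.0, 104.0, -29.0, 42.0, -72.0]
B 0.2 [-53.0, 14.0, 65.0, 103.0, -18.0, 44.0, -80.0]
B 0.26 [-59.0, 4.0, 65.0, 101.0, -2.0, 50.0, -94.0]
170.4587663116025 [True, True, True, True]
180 [True, True, True, True]
0 [True, True, True, True]
90 [True, True, True, True]
```

```bash
python3 - <<'E'
from h import *
p,t,b,o,R,T,_=plan(); z=R[:,2]
P=lambda h:o+z*(h-GP)
fingers.gripper_to(.6)
robot.move_to(P(.16),rpy(T))
print("stop",robot.line_to(P(.084),velocity=.1,f_stop=12))
fingers.gripper_to(0,50)
print("gap",robot.current_finger_gap(),robot.current_gripper_force(),robot.current_contact_force().round(1))
print("stop",robot.line_to(P(.084+.055),velocity=.06,f_stop=35))
print("gap",robot.current_finger_gap(),robot.current_gripper_force(),robot.current_contact_force().round(1), robot.current_tool_pos()-P(.139),robot.current_time_s())
snap("side","s1")
E
python3 -c "
import cv2;a=cv2.imread('pics/s1.png');cv2.imwrite('pics/s1c.png',cv2.resize(a[130:310,180:400],None,fx=3,fy=3))"
```

```text
stop False
gap 0.09219013674285619 52.19360053539276 [-1.8  0.4  2.1]
stop False
gap 0.0965948438028796 51.64989173412323 [ 0.2 -0.9 -1.6] [-2.62569219e-04 -6.59547815e-05 -5.43101322e-04] 9.7583
```

View pics/s1c.png

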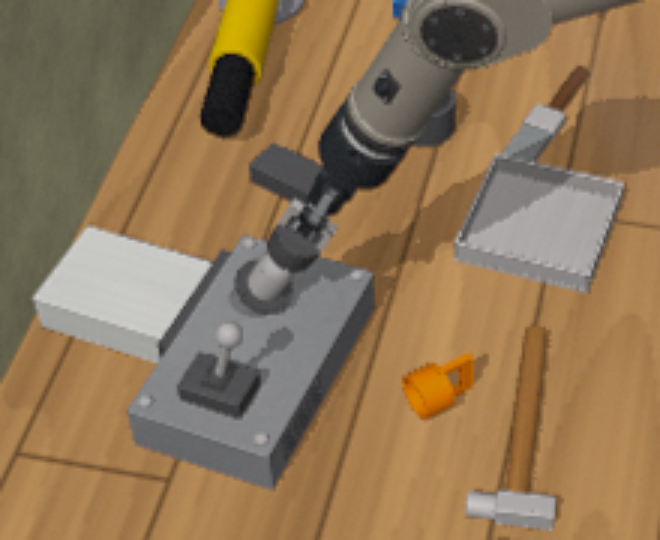

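The cap hangs in the gripper clear of the stub, whose bare end shows at (268,275). Next I place it in the tray.

```bash
python3 - <<'E'
from h import *
p,t,b,o,R,T,_=plan(); z=R[:,2]
robot.line_to(o+z*.19,velocity=.2)
o2=[180,0,180+np.degrees(t[2])]
robot.move_to([t[0],t[1],.17],o2)
robot.line_to([t[0],t[1],.085],velocity=.15)
print("stop",robot.line_to([t[0],t[1],.064],velocity=.03,f_stop=4), robot.current_tool_pos(),robot.current_contact_force().round(1))
fingers.gripper_to(.4); robot.pause(.2)
robot.line_to([t[0],t[1],.18],velocity=.2)
fingers.gripper_to(1)
snap("side","s2")
# look at bare stub from two places
out=[]
for i,(q,yw) in enumerate([((.56,-.12,.33),170),((.56,.0,.33),170)]):
    robot.move_to(q,(180,0,yw)); robot.pause(.3)
    im,c,pose=snap("wrist",f"st{i}"); out.append((c,pose))
    print([(np.round(d["rect"]).tolist(),round(d["p"],2)) for d in recognise("stub","wrist")][:2], proj(c,[o,o+.05*z]).round(1).tolist())
# pipe
robot.move_to((.40,.22,.33),(180,0,180)); robot.pause(.3)
im,c,pose=snap("wrist","pp"); out.append((c,pose))
print([(np.round(d["rect"]).tolist(),round(d["p"],2)) for d in recognise("pipe","wrist")])
print(proj(c,[[.425,.254,0],[.425,.254,.115]]),robot.current_time_s())
pickle.dump(out,open("w2.pkl","wb"))
a,b_,d,s=[cv2.imread(f"pics/{n}.png") for n in ("st0","st1","pp","s2")]
u=lambda im,c:cv2.resize(im[max(0,int(c[1])-60):,max(0,int(c[0])-75):][:150,:200],(400,300),interpolation=cv2.INTER_CUBIC)
k=[proj(out[i][0],[o+.05*z])[0] for i in (0,1)]; kp=proj(c,[[.425,.254,.115]])[0]
print([(max(0,int(q[0])-75),max(0,int(q[1])-60)) for q in (*k,kp)])
cv2.imwrite("pics/mo.png",np.vstack([np.hstack([u(a,k[0]),u(b_,k[1])]),np.hstack([u(d,kp),cv2.resize(s[140:290,260:460],(400,300))])]))
E
```

```text
stop True [ 0.44131346 -0.30184697  0.06642675] [-1.  -0.1  3.5]
[([377.0, 315.0, 51.0, 54.0], 0.92)] [[376.9, 314.0], [384.7, 316.3]]
[([282.0, 327.0, 47.0, 47.0], 0.69)] [[282.4, 327.8], [277.4, 332.0]]
[([337.0, 147.0, 45.0, 48.0], 0.79), ([348.0, 223.0, 49.0, 62.0], 0.69)]
[[342.85227337 210.64892857]
 [350.56959603 233.91170386]] 18.4667
[(309, 256), (202, 272), (275, 173)]
```

View pics/mo.png

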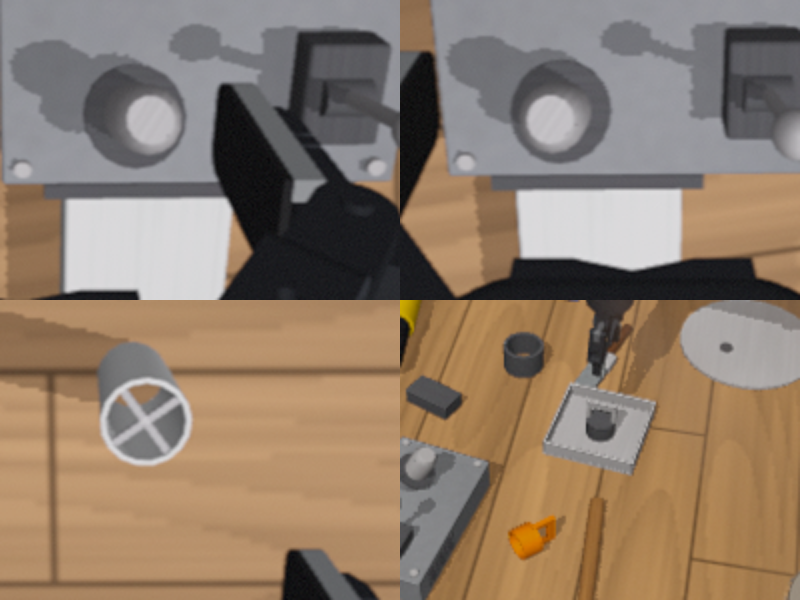

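The cap stands upright in the tray. The bare stub end appears at (385.5,316) and (277.5,332), within 1 px of the fit. The pipe's top centre is at (348.5,234).

```bash
python3 - <<'E'
from h import *
p,t,b,o,R,T,_=plan(); z=R[:,2]
c=pickle.load(open("w2.pkl","rb"))[2][0]
x=onz(c,(348.5,234),.115); print(x); ori=[180,0,180]; D=.035
fingers.gripper_to(1)
robot.move_to([x[0],x[1],.16],ori)
print("stop",robot.line_to([x[0],x[1],.115-D-GP],velocity=.1,f_stop=10))
fingers.gripper_to(0,60); print("gap",robot.current_finger_gap()*85,robot.current_gripper_force())
robot.line_to([x[0],x[1],.25],velocity=.2)
print(robot.current_contact_force().round(1),robot.current_finger_gap()*85)
P=lambda h:o+z*(h+.115-D-GP)  # pipe's lower end h above the flange
robot.move_to(P(.10),rpy(T)); robot.pause(.3)
print(robot.current_time_s(),robot.current_tool_pos()-P(.10))
snap("side","s3"); snap("scene","c3")
a,d=cv2.imread("pics/s3.png"),cv2.imread("pics/c3.png")
cv2.imwrite("pics/m3.png",np.hstack([cv2.resize(a[130:280,200:350],(400,400)),cv2.resize(d[160:310,200:350],(400,400))]))
for n in ("side","scene"): print(n,proj(cam(n),[o+.1*z,o+.215*z,o+.05*z]).round(1).tolist())
E
```

```text
[0.42509506 0.25179995 0.115     ]
stop False
gap 46.65909995854637 58.550340668298304
[-0.5 -0.6 -2. ] 46.75357289197948
23.5167 [8.56632918e-05 1.04003958e-03 4.28806475e-05]
side [[279.2, 208.8], [293.5, 188.3], [273.4, 217.0]]
scene [[270.1, 227.4], [287.7, 187.1], [262.9, 243.9]]
```

View pics/m3.png

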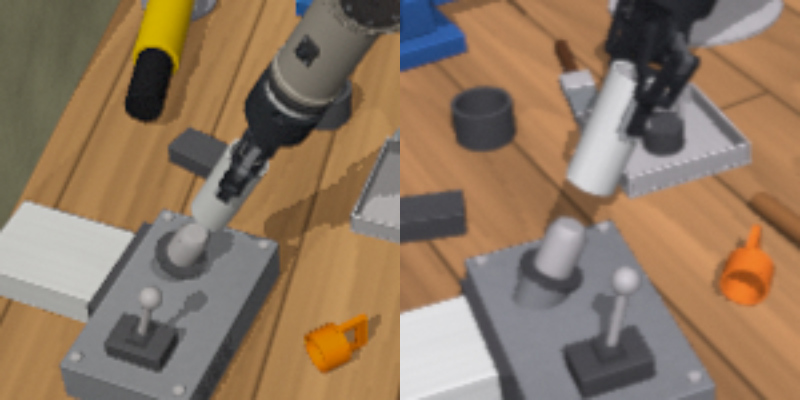

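The pipe sits in line with the bare stub in both views (lower end about (279,210) in side, (271,227) in scene). I'll push it on.

```bash
python3 - <<'E'
from h import *
p,t,b,o,R,T,_=plan(); z=R[:,2]; D=.035
P=lambda h:o+z*(h+.115-D-GP)
def st(): print("h",(R.T@(robot.current_tool_pos()-P(0))).round(4),"F",(R.T@robot.current_contact_force()).round(1),"gap",round(robot.current_finger_gap()*85,2),robot.current_time_s())
s=robot.line_to(P(.055),velocity=.1,f_stop=8); print(s); st()
if not s:
    s=robot.line_to(P(.0),velocity=.04,f_stop=12); print(s); st()
E
```

```text
False
h [0.     0.     0.0548] F [-0.3 -0.3 -3.1] gap 46.86 24.2167
False
h [-0.0002 -0.      0.0008] F [-3.7  0.   5.5] gap 46.89 25.7417
```

```bash
python3 - <<'E'
from h import *
p,t,b,o,R,T,_=plan(); z=R[:,2]; D=.035
P=lambda h:o+z*(h+.115-D-GP)
print(robot.line_to(P(-.006),velocity=.02,f_stop=15),(R.T@(robot.current_tool_pos()-P(0))).round(4),(R.T@robot.current_contact_force()).round(1))
fingers.gripper_to(1); robot.pause(.3)
robot.line_to(P(.09),velocity=.2)
snap("side","s4"); snap("scene","c4"); print(robot.current_time_s())
a,d=cv2.imread("pics/s4.png"),cv2.imread("pics/c4.png")
cv2.imwrite("pics/m4.png",np.hstack([cv2.resize(a[150:280,210:340],(400,400)),cv2.resize(d[180:310,210:340],(400,400))]))
for n,off in (("side",(210,150)),("scene",(210,180))): print(n,((proj(cam(n),[o,o+.115*z])-off)*400/130).round(1).tolist())
# damper plan
B=RM([0,0,np.degrees(p[2])])
for yw in (80.5,170.5,-9.5,-99.5):
  for ti in (0,):
    print(yw,[robot.inverse_kinematics(np.array([p[0],p[1],0])+B@[x,.08,.168],[180,0,yw]) is not None for x in (-.06,.0,.07)])
E
```

```text
True [-0.0004  0.      0.0008] [-0.1 -0.6  5.8]
27.425
side [[178.4, 230.0], [218.3, 173.1]]
scene [[141.5, 246.0], [191.8, 130.2]]
80.5 [True, True, True]
170.5 [True, True, True]
-9.5 [True, True, True]
-99.5 [True, True, True]
```

View pics/m4.png

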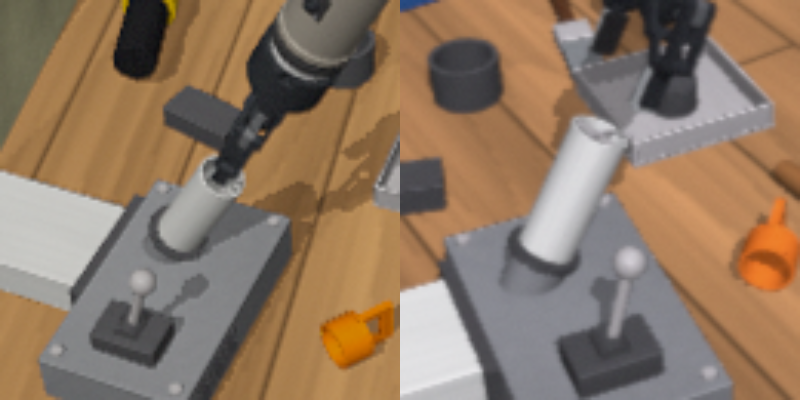

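The pipe sits flush on the flange in both views: its axis runs along the predicted root and top points, and the lever is still upright-closed. Next I swing the lever.

```bash
python3 - <<'E'
from h import *
p,t,b,o,R,T,_=plan(); z=R[:,2]
B=RM([0,0,np.degrees(p[2])]); W=lambda x,h,y=.08:np.array([p[0],p[1],0])+B@[x,y,h]
ori=[180,0,180+np.degrees(p[2])]
robot.line_to(o+z*.25,velocity=.25)
fingers.gripper_to(0)
robot.move_to(W(-.085,.22),ori); robot.line_to(W(-.085,.137),velocity=.15,f_stop=8)
s=robot.line_to(W(.055,.137),velocity=.06,f_stop=25)
q=B.T@(robot.current_tool_pos()-[p[0],p[1],0]); print(s,q.round(4),(B.T@robot.current_contact_force()).round(1))
robot.line_to(W(q[0]-.03,.137),velocity=.15); robot.line_to(W(q[0]-.06,.25),velocity=.2)
robot.move_to((.5,.0,.33),(180,0,170)); robot.pause(.3)
snap("side","s5"); snap("scene","c5"); print(robot.current_time_s())
a,d=cv2.imread("pics/s5.png"),cv2.imread("pics/c5.png")
cv2.imwrite("pics/m5.png",np.hstack([cv2.resize(a[150:280,210:340],(400,400)),cv2.resize(d[180:310,210:340],(400,400))]))
E
```

```text
True [0.0058 0.0798 0.1349] [-4.2 -0.4  4.9]
33.8667
```

View pics/m5.png

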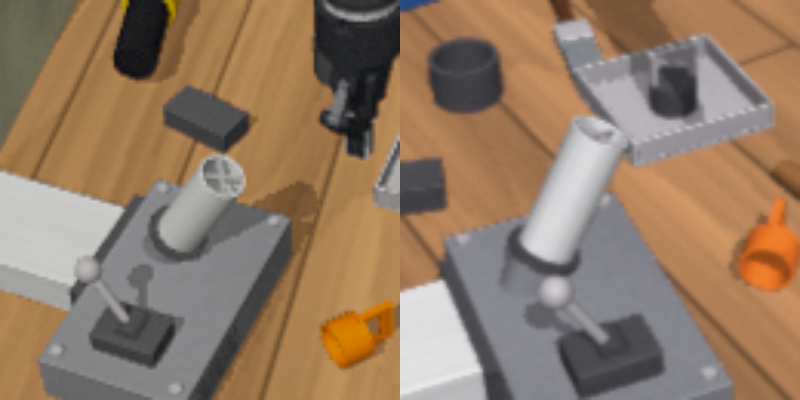

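The lever now leans to the far side: ball at about (238.6,237) in side and (260.4,275) in scene. I'll check the angle reached.

```bash
python3 - <<'E'
from h import *
p,t,b,o,R,T,_=plan(); B=RM([0,0,np.degrees(p[2])])
X,e=tri([cam("side"),cam("scene")],[(238.6,237.1),(260.4,275.2)]); f=lambda X:B.T@(X-[p[0],p[1],0])
b0,b1=f(b),f(X); print(b0,b1,e)
# pivot on box x=0
z0=least_squares(lambda z:np.hypot(b0[0],b0[2]-z[0])-np.hypot(b1[0],b1[2]-z[0]),[.08]).x[0]
for zz in (z0,.075,.08,.085,.09): print(round(zz,3),np.arctan2(b0[0],b0[2]-zz),np.arctan2(b1[0],b1[2]-zz))
E
```

```text
[-0.02151181  0.08021435  0.16055867] [0.03676232 0.08157487 0.15304488] 0.7649591470383257
0.098 -0.32955249860318353 0.5860151101703595
0.075 -0.24632180962491854 0.4402129760040479
0.08 -0.260944203606242 0.4662713355278711
0.085 -0.2773647973413085 0.49533898647041014
0.09 -0.29592628354575684 0.5279103762608117
```

```bash
python3 - <<'E'
from h import *
p,t,b,o,R,T,_=plan()
B=RM([0,0,np.degrees(p[2])]); W=lambda x,h,y=.08:np.array([p[0],p[1],0])+B@[x,y,h]
ori=[180,0,180+np.degrees(p[2])]
robot.move_to(W(-.06,.22),ori); robot.line_to(W(-.04,.137),velocity=.15,f_stop=8)
F=lambda:(B.T@robot.current_contact_force()).round(1)
L=lambda:(B.T@(robot.current_tool_pos()-[p[0],p[1],0])).round(4)
for x in np.arange(-.01,.03,.004):
    s=robot.line_to(W(x,.137),velocity=.03,f_stop=25); print(round(x,3),s,L(),F())
    if s or abs(F()[0])>20: break
q=L()
robot.line_to(W(q[0]-.03,.137),velocity=.15); robot.line_to(W(q[0]-.06,.25),velocity=.2)
robot.move_to((.5,.0,.33),(180,0,170)); robot.pause(.3)
c=[]
for n in ("side","scene"):
    a,_,_=snap(n,n+"6"); print(n,[(np.round(d["rect"]).tolist(),round(d["p"],2)) for d in recognise("damper",n)][:2])
print(robot.current_time_s())
g=[cv2.absdiff(cv2.imread(f"pics/{x}5.png"),cv2.imread(f"pics/{y}6.png"))[230:310,215:330] for x,y in (("s","side"),("c","scene"))]
print([int((k.max(2)>40).sum()) for k in g])
E
```

```text
-0.01 False [-0.0102  0.0801  0.137 ] [-0.5  0.1  0. ]
-0.006 False [-0.0058  0.0799  0.137 ] [-0.4 -0.2 -1.1]
-0.002 False [-0.0018  0.0799  0.1369] [ 0.3  0.4 -0.8]
0.002 False [0.0022 0.0799 0.1369] [-0.4 -0.1 -0.5]
0.006 False [0.0059 0.0802 0.137 ] [-0.8 -0.6  0.8]
0.01 False [0.0068 0.0803 0.1367] [-7.9 -1.1  4.9]
0.014 False [0.0073 0.0803 0.1366] [-14.4  -2.4   6.7]
0.018 False [0.0078 0.0804 0.1365] [-22.4  -3.2  11.2]
side [([242.0, 243.0, 19.0, 22.0], 0.53), ([316.0, 172.0, 10.0, 12.0], 0.16)]
scene [([265.0, 280.0, 22.0, 18.0], 0.51)]
40.9917
[0, 0]
```

Contact stiffens linearly at 6 mm and the pictures don't change, so the lever is at its hard stop. I'm handing in.

```bash
python3 -c "
from h import *
print(workorder.close_job())"
```

```text
the job is handed in; nothing more can be done
None
```

The job is handed in at about 41 s of the 72 s allowed, but no verdict came back: the cap stands upright in the tray, the pipe looks fully home on the stub, and the damper lever is over against its stop.

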